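# Put the tinsmith's finished pieces away with their kind

### The arm

A 7-joint arm with a two-finger parallel gripper is mounted at the origin on the work surface. World frame = base frame: x ahead of the robot, y to its left, z up, the work surface at z = 0. Lengths are in m, angles in rad, forces in N, time in s.
With the tool pointing down it reaches from about 0.425 to 1.025 m from the base axis. Payload 9.4 kg.
Tool frame: the origin (TCP) lies on the centre line of the jaws, within the pads' length; the fingertips stand arm.tip_reach ahead of it and the grasp point (between the pads) is the TCP (arm.tip_reach is the distance from the TCP to the fingertips, in m); z points along the fingers, y is the line along which they close (so a half turn about z gives the same grasp; the last joint's range is limited). The gripper opens to 85 mm and grips with 20 to 120 N. Pads are 22 mm wide; open, the fingers measure 114 mm over their backs; the gripper's body (76 mm by 85 mm) begins 54 mm behind the grasp point. The pads swing forward as they close: fully open they stand 13 mm farther back than shut.
Start: joints at [1.095, 0.599, -0.003, 1.599, 0.002, 0.943, -0.08], TCP at [0.282, -0.668, 0.25] pointing down, gripper open.
Joint ranges: [-2.57, 2.57], [-0.35, 1.97], [-1.29, 1.29], [0.11, 2.56], [-1.05, 4.19], [0.11, 1.86], [-2.63, 2.63]. Speed limits (rad/s): [2.22, 2.22, 3.01, 3.01, 3.14, 3.14, 3.14].

### API

Orientations are given as a unit quaternion [x, y, z, w].
In Python, from rig import arm gives the robot as it stands. The module is installed in compiled form; this text tells all that it offers.
- The arm moves only by the tool servo_tool, never from a script. Its argument "plan" is a list of rows, each a list of 4 numbers: the shift along the tool's x, y, z scaled (see below), then the turn about the tool's z scaled (see below). A call has 1 to 20 rows; each row shifts and turns the commanded pose from where the row before left it, along the tool's axes as they then stand; what a row does not reach is not made up. The controller multiplies each number of a shift by 0.4 m and each number of a turn by 5 degrees. A row lasts 1/10 s, in which the tool goes at most 50 mm and 8.59 degrees, less where a joint would pass 70% of its speed; a pose out of reach is approached as far as the arm can. A call with a number of a shift or a turn outside -1 to 1 is refused whole. A call with a gripper value outside its range is refused whole. "fingers" is the finger opening in mm, from 0 to 85.4, set as the call begins (left out, the last holds). The fingers move at their own pace and stop on an object; the grip force is fixed at half the most. Time passes only in rows, so rows that do not move let the fingers close. It gives the time, the measured TCP pose, the force, the opening and the grip force at its end, in the units of the state.
- arm.observe(): the state, without advancing time (a new reading comes with each control period).
- arm.read_camera(name): name is "scene" or "top" or "wrist"; returns a dict with "color" (420x560x3 uint8, blue, green, red), "camera_matrix" (3x3 intrinsics, pixels), "rvec" (rotation vector, rad) and "tvec" (3), from world to camera coordinates, as OpenCV has them; the wrist camera has in their place "hand_eye" (4x4, takes a point from camera to tool coordinates, whose origin is the TCP and whose axes are the flange's). Camera axes: x right, y down, z forward; pixel columns grow to the right and rows downward; lengths in m; the calibration is good to about 2 mm. A picture is of the moment at which its call begins: read the wrist's pose just before it. There is no depth.
- arm.finish_job(): hands the job in; it is judged then, once.
The state is a dict: "t": time; "joint_pos": joint angles; "dq": joint speeds; "effort": joint torques, N m; "tcp_pos": TCP position; "eef_rot": TCP orientation; "wrist_force": force on the tool from outside, world axes, zero at the start; "torque": the same for the moment, N m; "opening": opening from 0.0 (shut) to 1.0 (fully open); "grasp_force": force on a finger pad.
Only numpy, scipy, OpenCV 4.12 (cv2) and the standard library are available. Lean on these libraries where they do the work, as an engineer would, in place of code of your own. Each camera call takes 0.05 s, during which the arm holds its last target. There are 200 camera calls.

### The job

Put the five finished pieces on the bench away in the stock trays: the two tin beakers in the tray that already holds a beaker, the copper funnel in the tray that already holds a funnel, and the two red lids in the empty tray. Stand every piece side by side on the floor of its tray, the way up it is now, setting it down rather than dropping it, and leave the beaker and the funnel that are already in the trays standing where they are.

Things in the scene. Friction and masses are not known exactly. Their poses are not given: they have to be found in the camera images.
- beaker_1: First beaker to put away: round tin beaker, mouth up, 75 mm tall, body 47 mm across (foot flared to 50 mm in the lowest 9 mm), bright metal, 50 to 100 g, grasped across the body; origin at the centre of its underside, z up its axis. Starts on the bench (z = 0).
- beaker_2: Second beaker to put away, the same as the first: round tin beaker, mouth up, 75 mm tall, body 47 mm across (foot flared to 50 mm in the lowest 9 mm), bright metal, 50 to 100 g, grasped across the body; origin at the centre of its underside, z up its axis. Starts on the bench (z = 0).
- funnel: The funnel to put away: copper funnel standing mouth down, spout up, 88 mm tall: rim 60 mm across at the bottom, cone up to 40 mm height, then a spout tapering from 15 mm across (at 44 mm) to 12 mm (tip), to grasp by; 45 to 85 g; origin at the centre of its underside, z up its axis. Starts on the bench (z = 0).
- lid_1: First lid to put away: red tin lid lying flat, 76 mm across, plate 8 mm high at the edge, 14.5 mm by the middle; pale wooden knob at its centre, to grasp by, 20 mm across from 25 to 41 mm height, top at 44 mm; 60 to 115 g; origin at the centre of its underside, z up. Starts on the bench (z = 0).
- lid_2: Second lid to put away, the same as the first: red tin lid lying flat, 76 mm across, plate 8 mm high at the edge, 14.5 mm by the middle; pale wooden knob at its centre, to grasp by, 20 mm across from 25 to 41 mm height, top at 44 mm; 60 to 115 g; origin at the centre of its underside, z up. Starts on the bench (z = 0).
- tray_beakers: Tray for beakers, already holding one at its +y end, about 65 mm from the middle, with room for two more along y: open green-painted sheet-metal tray fixed on the bench, 120 (its x) by 210 mm (its y) outside, 24 mm high, walls and floor 4 mm thick; origin at the centre of its underside, z up. The three trays form a row across the bench (y roughly along the world's); which stands where changes.
- tray_funnels: Tray for funnels, already holding one 45 to 62 mm from its middle towards +y: open green-painted sheet-metal tray fixed on the bench, 120 (its x) by 210 mm (its y) outside, 24 mm high, walls and floor 4 mm thick; origin at the centre of its underside, z up. 
- tray_lids: Tray for lids, empty at the start, with room for two side by side along y: open green-painted sheet-metal tray fixed on the bench, 120 (its x) by 210 mm (its y) outside, 24 mm high, walls and floor 4 mm thick; origin at the centre of its underside, z up. 
- stock_beaker: The beaker already in its tray, to be left alone; stands on the tray's floor: round tin beaker, mouth up, 75 mm tall, body 47 mm across (foot flared to 50 mm in the lowest 9 mm), bright metal, 50 to 100 g, grasped across the body; origin at the centre of its underside, z up its axis. 
- stock_funnel: The funnel already in its tray, to be left alone; stands mouth down on the tray's floor: copper funnel standing mouth down, spout up, 88 mm tall: rim 60 mm across at the bottom, cone up to 40 mm height, then a spout tapering from 15 mm across (at 44 mm) to 12 mm (tip), to grasp by; 45 to 85 g; origin at the centre of its underside, z up its axis. 

How it is judged:
By the outcome, as a careful person would: the job done as asked, in the order asked, and still so for the second after the job is handed in, with the robot touching nothing.
It also fails if it takes over 120 s, if anything falls off the work surface, if the arm or the gripper's body presses on something with over 40 N, if the wrist force passes 120 N, or if a joint passes its speed limit or range.

## Working session

There is one attempt and no reset: what is moved stays moved. The work goes in short steps, Python scripts to look and compute and a tool call to move; the robot and the scene stay as the last step left them, time stands still between calls to the robot, and variables do not carry over. Pictures are saved under pics/ and viewed, at most 14 in all, crops included, and the job is handed in when it is done.

Besides the shell and the picture viewer there is one more tool, called after "Emit:" as a command line: name --pt "numbers of a row" for each row, then --argument value for the rest. servo_tool: Moves the arm, as the interface text tells. Its arguments: {"type":"object","properties":{"plan":{"type":"array"},"fingers":{"type":"number"}},"required":["plan"]}

```bash
mkdir -p pics; cat > h.py <<'E'
import numpy as np, cv2
from rig import arm
from scipy.spatial.transform import Rotation as R
def snap(name,out):
    im=arm.read_camera(name); cv2.imwrite('pics/'+out,im['color']); return im
def px2w(im,uv,z,pose=None):
    K=im['camera_matrix']; r=np.linalg.inv(K)@np.array([uv[0],uv[1],1.])
    if 'rvec' in im:
        Rm=cv2.Rodrigues(np.array(im['rvec'],float))[0]; t=np.array(im['tvec'],float).ravel()
        c=-Rm.T@t; d=Rm.T@r
    else:
        H=np.array(im['hand_eye']); Rt=R.from_quat(pose[1]).as_matrix()
        c=Rt@H[:3,3]+pose[0]; d=Rt@(H[:3,:3]@r)
    return c+d*(z-c[2])/d[2]
E
python3 - <<'E'
from h import *
s=arm.observe(); print(s['t'],s['tcp_pos'],s['eef_rot'],s['opening'],arm.tip_reach)
print(R.from_quat(s['eef_rot']).as_matrix().round(3))
import pickle
for n in('scene','top'):
    im=snap(n,n+'0.png'); pickle.dump(im,open(n+'0.pkl','wb'))
    print(n,im['camera_matrix'],im['rvec'],im['tvec'])
E
```

```text
0.0 [ 0.28133672 -0.66771016  0.24941695] [ 9.80182138e-01  1.98096876e-01 -2.21564860e-04 -7.44266510e-04] 0.9976176967155902 0.019
[[ 0.922  0.388 -0.001]
 [ 0.388 -0.922  0.001]
 [-0.    -0.002 -1.   ]]
scene [[480.90445586   0.         278.64760072]
 [  0.         480.90445586 209.72216127]
 [  0.           0.           1.        ]] [ 1.0171067   2.5872334  -0.83410063] [ 0.34193766 -0.26098806  1.24773615]
top [[474.96712047   0.         283.8009041 ]
 [  0.         474.96712047 200.22261667]
 [  0.           0.           1.        ]] [ 2.18522107 -2.03421121  0.21804672] [-0.02961103  0.51494725  1.07640476]
```

View pics/top0.png

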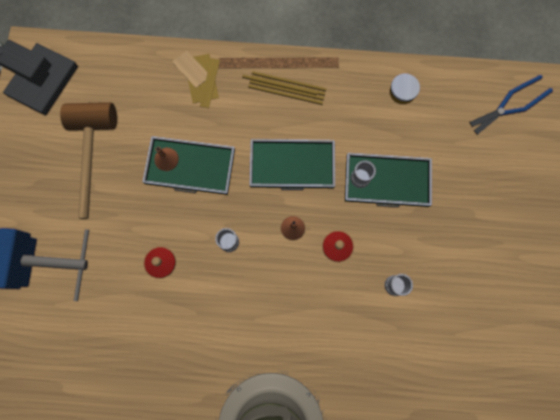

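View pics/scene0.png

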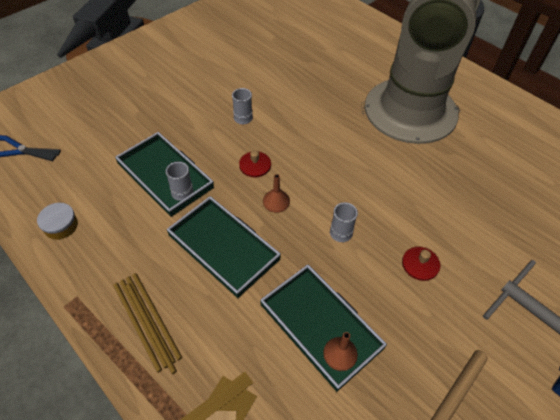

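The top view shows the three trays: funnel tray at (190,165), lid tray at (292,164) and beaker tray at (388,180). It also shows the funnel at (293,228), lids at (160,262) and (338,246), and beakers at (228,240) and (399,285). I'll enlarge it to read positions more precisely.

```bash
python3 - <<'E'
import cv2
a=cv2.imread('pics/top0.png')
cv2.imwrite('pics/topL.png',cv2.resize(a[130:305,135:295],None,fx=5,fy=5,interpolation=cv2.INTER_CUBIC)[:,:][:600*2:1][:875:1] if 0 else cv2.resize(a[130:280,135:335],None,fx=4,fy=4,interpolation=cv2.INTER_CUBIC))
cv2.imwrite('pics/topR.png',cv2.resize(a[150:300,240:440],None,fx=4,fy=4,interpolation=cv2.INTER_CUBIC))
E
```

```text
(no output)
```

View pics/topL.png

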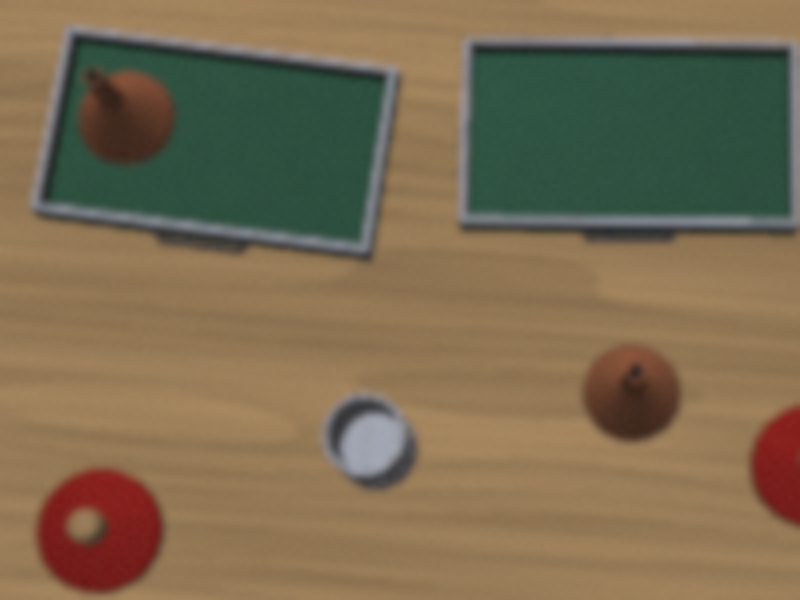

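View pics/topR.png

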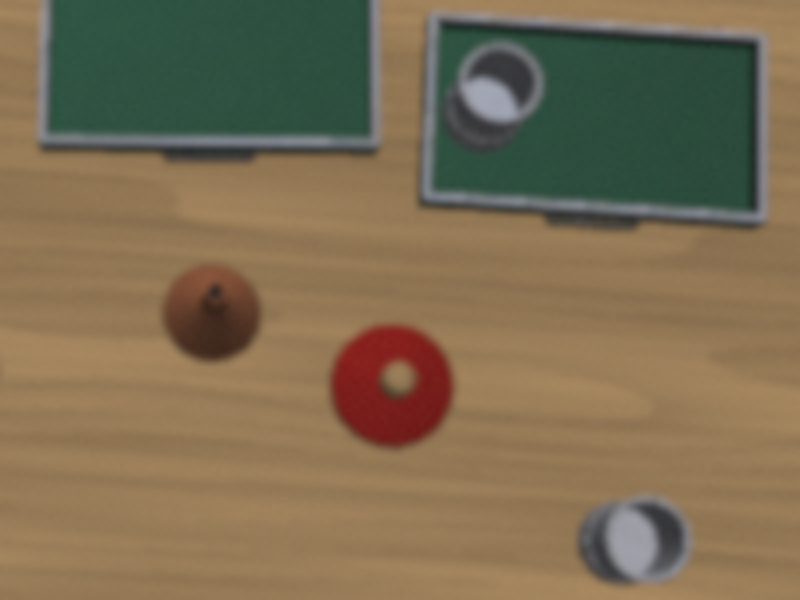

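```bash
cat > m.py <<'E'
from h import *
import pickle
im=pickle.load(open('top0.pkl','rb'))
def L(x,y): return (135+(x+.5)/4-.5,130+(y+.5)/4-.5)
def Rr(x,y): return (240+(x+.5)/4-.5,150+(y+.5)/4-.5)
def p(n,uv,z): print(n,px2w(im,uv,z)[:2].round(4))
Rm=cv2.Rodrigues(np.array(im['rvec'],float))[0]; print('cam',(-Rm.T@np.array(im['tvec'],float).ravel()).round(3))
for n,c in dict(fun=[L(70,32),L(397,70),L(368,252),L(37,210)],lid=[L(465,42),L(795,42),Rr(378,148),L(461,225)],bk=[Rr(432,16),Rr(765,38),Rr(764,220),Rr(424,202)]).items():
    w=np.array([px2w(im,q,.024)[:2] for q in c])
    r=cv2.minAreaRect((w*1000).astype(np.float32))
    yd=(w[0]+w[3]-w[1]-w[2])/2; xd=(w[0]+w[1]-w[2]-w[3])/2
    print(n,w.mean(0).round(4),'len',np.linalg.norm(yd).round(4),np.linalg.norm(xd).round(4),'yaw(deg) from y',np.degrees(np.arctan2(-yd[0],yd[1])).round(2),'from x',np.degrees(np.arctan2(xd[1],xd[0])).round(2))
p('funnel',L(632,392),0.005);p('funnel tip',L(637,370),.088)
p('lidA plate',L(100,530),.006);p('lidA knob',L(86,525),.042)
p('lidB plate',Rr(392,385),.006);p('lidB knob',Rr(399,378),.042)
p('bkA rim',L(366,434),.075);p('bkA base',L(374,446),.004)
p('bkB rim',Rr(648,538),.075);p('bkB base',Rr(622,541),.004)
p('stock bk rim',Rr(501,83),.079);p('sbk base',Rr(486,108),.01)
p('stock fun rim',L(126,117),.009);p('tip',L(95,77),.092)
E
python3 m.py
```

```text
cam [ 0.283 -0.003  1.16 ]
fun [0.595  0.2482] len 0.2064 0.1168 yaw(deg) from y -3.0 from x -3.04
lid [ 0.6179 -0.0062] len 0.2072 0.1191 yaw(deg) from y 3.9 from x 3.7
bk [ 0.5938 -0.247 ] len 0.2078 0.1175 yaw(deg) from y 0.63 from x 0.11
funnel [ 0.459  -0.0187]
funnel tip [ 0.4592 -0.0196]
lidA plate [0.352  0.2957]
lidA knob [0.3521 0.2949]
lidB plate [ 0.422 -0.131]
lidB knob [ 0.422 -0.131]
bkA rim [0.4131 0.1327]
bkA base [0.4147 0.136 ]
bkB rim [ 0.3377 -0.2714]
bkB base [ 0.3384 -0.2734]
stock bk rim [ 0.596  -0.1786]
sbk base [ 0.5991 -0.181 ]
stock fun rim [0.61   0.3108]
tip [0.6093 0.3093]
```

The two estimates for each piece agree to within 2–3 mm. Next I turn the tool so that its x is world +y and its y is world +x (67.1° in total), then move over the beaker at (0.338, -0.272).

Emit:
servo_tool --pt "0 0 0 -1" --pt "0 0 0 -1" --pt "0 0 0 -1" --pt "0 0 0 -1" --pt "0 0 0 -1" --pt "0 0 0 -1" --pt "0 0 0 -1" --pt "0 0 0 -1" --pt "0 0 0 -1" --pt "0 0 0 -1" --pt "0 0 0 -1" --pt "0 0 0 -1" --pt "0 0 0 -1" --pt "0 0 0 -0.42" --pt "0 0 0 0" --fingers 85

```text
t: 1.6
tcp_pos: [0.2812, -0.668, 0.2497]
eef_rot: [0.707, 0.707, 0.0, -0.0]
wrist_force: [-0.2, 0.2, 0.1]
opening: 0.997
grasp_force: 0.0
```

Emit:
servo_tool --pt "0.05 0.01 0 0" --pt "0.09 0.013 0 0" --pt "0.09 0.013 0 0" --pt "0.09 0.013 0 0" --pt "0.09 0.013 0 0" --pt "0.09 0.013 0 0" --pt "0.09 0.013 0 0" --pt "0.09 0.013 0 0" --pt "0.09 0.013 0 0" --pt "0.09 0.013 0 0" --pt "0.08 0.01 0 0" --pt "0.05 0.005 0 0" --pt "0 0 0 0" --pt "0 0 0 0"

```text
t: 3.0
tcp_pos: [0.3388, -0.2724, 0.2504]
eef_rot: [0.707, 0.707, -0.0, 0.0]
wrist_force: [-0.1, -0.2, -0.3]
opening: 0.997
grasp_force: 0.0
```

```bash
python3 - <<'E'
from h import *
s=arm.observe(); im=snap('wrist','w1.png'); print(s['tcp_pos'],R.from_quat(s['eef_rot']).as_matrix().round(3),s['joint_pos'])
import pickle; pickle.dump((im,s),open('w1.pkl','wb'))
H=np.array(im['hand_eye']); print(H.round(3))
# predicted pixel of beaker mouth centre / base
def proj(P):
    pt=R.from_quat(s['eef_rot']).as_matrix().T@(np.array(P)-s['tcp_pos']); c=np.linalg.inv(H)@np.r_[pt,1]
    v=im['camera_matrix']@c[:3]; return (v[:2]/v[2]).round(1)
print(proj([.338,-.2725,.075]),proj([.338,-.2725,0]))
E
```

```text
[ 0.33880164 -0.27243441  0.25043878] [[ 0.001  1.     0.   ]
 [ 1.    -0.001 -0.001]
 [-0.001  0.    -1.   ]] [ 0.8838186   0.27823326 -0.41860078  2.21670692  0.17981129  0.67708011
  0.33792287]
[[ 0.    -0.954 -0.301  0.077]
 [ 1.     0.     0.     0.   ]
 [-0.    -0.301  0.954 -0.124]
 [ 0.     0.     0.     1.   ]]
[285.4 182.6] [285.6 164.7]
```

View pics/w1.png

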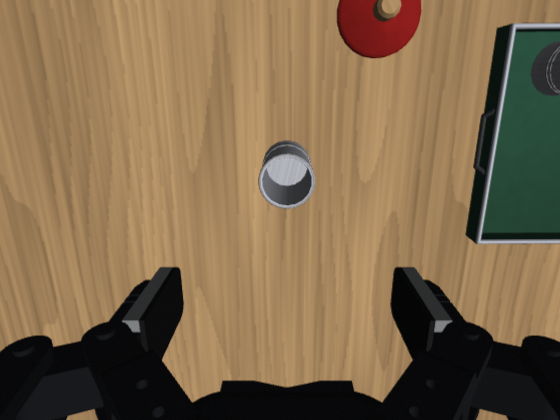

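The beaker's mouth is centred at (286,180) in the wrist view against a predicted (285,183), so the position is good to about 2 mm. I'll descend and grasp.

Emit:
servo_tool --pt "0.003 0 0.05 0" --pt "0 0 0.07 0" --pt "0 0 0.07 0" --pt "0 0 0.07 0" --pt "0 0 0.07 0" --pt "0 0 0.07 0" --pt "0 0 0.06 0" --pt "0 0 0.04 0" --pt "0 0 0 0" --pt "0 0 0 0"

```text
t: 4.05
tcp_pos: [0.3388, -0.2716, 0.0501]
eef_rot: [0.708, 0.706, -0.0, 0.0]
wrist_force: [-0.3, -0.0, 0.3]
opening: 0.99
grasp_force: 0.0
```

Emit:
servo_tool --pt "0 0 0 0" --pt "0 0 0 0" --pt "0 0 0 0" --pt "0 0 0 0" --pt "0 0 0 0" --pt "0 0 0 0" --pt "0 0 0 0" --pt "0 0 0 0" --fingers 35

```text
t: 4.85
tcp_pos: [0.339, -0.2715, 0.0513]
eef_rot: [0.708, 0.707, 0.0, 0.001]
wrist_force: [-1.3, -0.3, 11.4]
opening: 0.546
grasp_force: 59.8
```

Emit:
servo_tool --pt "0 0 -0.02 0" --pt "0 0 -0.05 0" --pt "0 0 -0.07 0" --pt "0 0 -0.07 0" --pt "-0.01 0.04 0 0" --pt "-0.015 0.08 0 0" --pt "-0.015 0.08 0 0" --pt "-0.015 0.08 0 0" --pt "-0.015 0.08 0 0" --pt "-0.015 0.08 0 0" --pt "-0.01 0.08 0 0" --pt "-0.009 0.08 0 0" --pt "0 0.04 0 0" --pt "0 0 0 0" --pt "0 0 0 0"

```text
t: 6.35
tcp_pos: [0.5937, -0.3126, 0.1345]
eef_rot: [0.707, 0.707, -0.0, -0.0]
wrist_force: [-0.7, 0.4, 0.4]
opening: 0.541
grasp_force: 61.6
```

```bash
python3 - <<'E'
from h import *
s=arm.observe(); im=snap('wrist','w2.png'); print(s['tcp_pos'],s['wrist_force'],s['opening'])
import pickle; pickle.dump((im,s),open('w2.pkl','wb'))
E
```

```text
[ 0.59371691 -0.31263902  0.13446817] [-0.73905326  0.37154782  0.39551446] 0.5412428803780817
```

View pics/w2.png

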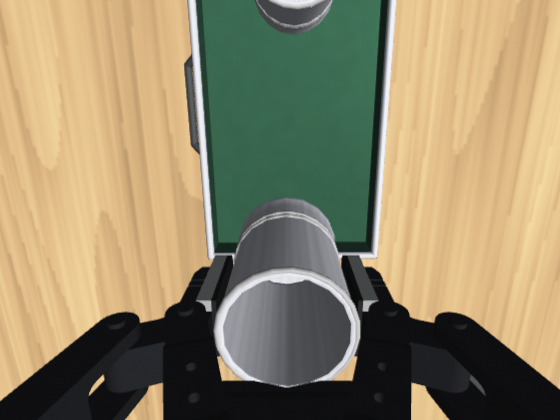

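The tray's near (-y) end corners show at (211,257) and (377,257). I'll check those against the top-view estimate.

```bash
python3 - <<'E'
from h import *
import pickle
im,s=pickle.load(open('w2.pkl','rb')); po=(s['tcp_pos'],s['eef_rot'])
for uv in [(211,257),(377,257),(191,2),(394,2)]: print(uv,px2w(im,uv,.024,po).round(4))
print('stock foot bottom edge',px2w(im,(294,33),.012,po).round(4))
E
```

```text
(211, 257) [ 0.5399 -0.3505  0.024 ]
(377, 257) [ 0.6582 -0.3505  0.024 ]
(191, 2) [ 0.5386 -0.1882  0.024 ]
(394, 2) [ 0.656  -0.1883  0.024 ]
stock foot bottom edge [ 0.5985 -0.203   0.012 ]
```

Emit:
servo_tool --pt "0 0.008 0.02 0" --pt "0 0 0.04 0" --pt "0 0 0.05 0" --pt "0 0 0.04 0" --pt "0 0 0.02 0" --pt "0 0 0.015 0" --pt "0 0 0.006 0" --pt "0 0 0.004 0" --pt "0 0 0 0" --pt "0 0 0 0"

```text
t: 7.4
tcp_pos: [0.5981, -0.313, 0.0568]
eef_rot: [0.707, 0.707, 0.0, 0.0]
wrist_force: [-0.2, -0.8, -1.0]
opening: 0.544
grasp_force: 61.6
```

Emit:
servo_tool --pt "0 0 0.0025 0" --pt "0 0 0.0025 0" --pt "0 0 0.0015 0" --pt "0 0 0 0"

```text
t: 7.8
tcp_pos: [0.5981, -0.313, 0.0554]
eef_rot: [0.707, 0.707, -0.0, 0.001]
wrist_force: [-4.3, 1.1, 14.6]
opening: 0.545
grasp_force: 62.8
```

Emit:
servo_tool --pt "0 0 -0.0015 0" --pt "0 0 0 0"

```text
t: 8.0
tcp_pos: [0.5981, -0.313, 0.0555]
eef_rot: [0.707, 0.707, 0.0, 0.001]
wrist_force: [-2.1, 1.3, 9.2]
opening: 0.537
grasp_force: 62.2
```

Emit:
servo_tool --pt "0 0 0 0" --pt "0 0 0 0" --pt "0 0 0 0" --pt "0 0 0 0" --pt "0 0 0 0" --fingers 68

```text
t: 8.5
tcp_pos: [0.5978, -0.3127, 0.0541]
eef_rot: [0.707, 0.707, -0.0, -0.0]
wrist_force: [0.2, -0.9, -0.0]
opening: 0.795
grasp_force: 0.0
```

Emit:
servo_tool --pt "0 0 -0.02 0" --pt "0 0 -0.05 0" --pt "0 0 -0.07 0" --pt "0 0 -0.07 0" --pt "0 0 -0.07 0" --pt "0 0 -0.06 0" --pt "0.05 -0.02 0 0" --pt "0.1 -0.04 0 0" --pt "0.1 -0.04 0 0" --pt "0.1 -0.04 0 0" --pt "0.1 -0.045 0 0" --pt "0.1 -0.045 0 0" --pt "0.1 -0.045 0 0" --pt "0.1 -0.045 0 0" --pt "0.1 -0.04 0 0" --pt "0.1 -0.04 0 0" --pt "0.1 -0.04 0 0" --pt "0.06 -0.02 0 0" --pt "0 0 0 0" --pt "0 0 0 0" --fingers 85

```text
t: 10.5
tcp_pos: [0.4142, 0.1316, 0.1907]
eef_rot: [0.707, 0.707, 0.0, 0.0]
wrist_force: [-0.6, 1.3, 0.7]
opening: 0.994
grasp_force: 0.0
```

```bash
cat > look.py <<'E'
import sys,pickle
from h import *
s=arm.observe(); im=snap('wrist',sys.argv[1]); print(s['t'],np.array(s['tcp_pos']).round(4),np.round(s['wrist_force'],1),round(s['opening'],3))
H=np.array(im['hand_eye']); pickle.dump((im,s),open(sys.argv[1]+'.pkl','wb'))
for a in sys.argv[2:]:
    P=np.array([float(v) for v in a.split(',')])
    pt=R.from_quat(s['eef_rot']).as_matrix().T@(P-s['tcp_pos']); c=np.linalg.inv(H)@np.r_[pt,1]
    v=im['camera_matrix']@c[:3]; q=v[:2]/v[2]; print(a,q.round(1)); cv2.drawMarker(im['color'],tuple(int(round(x)) for x in q),(255,255,0),0,12,1)
cv2.imwrite('pics/'+sys.argv[1],im['color'])
E
python3 look.py w3.png .413,.134,.075
```

```text
10.5 [0.4142 0.1316 0.1907] [-0.6  1.3  0.7] 0.994
.413,.134,.075 [284.5 200.8]
```

View pics/w3.png

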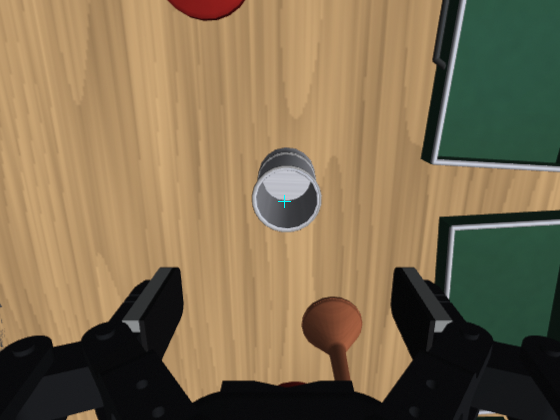

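The prediction falls on the mouth's centre (286,199), so I'll descend, grasp, and carry it beside the first. The target is (0.598, -0.246).

Emit:
servo_tool --pt "0.007 0 0.04 0" --pt "0 0 0.07 0" --pt "0 0 0.07 0" --pt "0 0 0.07 0" --pt "0 0 0.06 0" --pt "0 0 0.04 0" --pt "0 0 0 0" --pt "0 0 0 0"

```text
t: 11.35
tcp_pos: [0.4144, 0.1332, 0.0503]
eef_rot: [0.708, 0.706, -0.001, 0.0]
wrist_force: [1.3, 0.5, 0.2]
opening: 0.991
grasp_force: 0.0
```

Emit:
servo_tool --pt "0 0 0 0" --pt "0 0 0 0" --pt "0 0 0 0" --pt "0 0 0 0" --pt "0 0 0 0" --pt "0 0 0 0" --pt "0 0 0 0" --pt "0 0 0 0" --fingers 35

```text
t: 12.15
tcp_pos: [0.4147, 0.134, 0.0514]
eef_rot: [0.708, 0.707, 0.001, 0.001]
wrist_force: [-0.8, -1.0, 12.2]
opening: 0.543
grasp_force: 59.5
```

Emit:
servo_tool --pt "0 0 -0.02 0" --pt "0 0 -0.06 0" --pt "0 0 -0.08 0" --pt "0 0 -0.08 0" --pt "0 0 -0.08 0" --pt "0 0 0 0"

```text
t: 12.75
tcp_pos: [0.4154, 0.1344, 0.1821]
eef_rot: [0.708, 0.706, 0.003, 0.001]
wrist_force: [-0.6, 0.2, -0.9]
opening: 0.547
grasp_force: 61.7
```

Emit:
servo_tool --pt "-0.05 0.02 0 0" --pt "-0.09 0.05 0 0" --pt "-0.09 0.05 0 0" --pt "-0.09 0.05 0 0" --pt "-0.09 0.05 0 0" --pt "-0.09 0.05 0 0" --pt "-0.09 0.05 0 0" --pt "-0.09 0.04 0 0" --pt "-0.09 0.04 0 0" --pt "-0.09 0.03 0 0" --pt "-0.06 0.02 0 0" --pt "-0.03 0.01 0 0" --pt "0 0 0 0" --pt "0 0 0 0" --pt "0 0 0 0"

```text
t: 14.25
tcp_pos: [0.5977, -0.2438, 0.1784]
eef_rot: [0.707, 0.708, 0.0, -0.0]
wrist_force: [-1.2, -0.4, -1.4]
opening: 0.548
grasp_force: 61.7
```

```bash
python3 look.py w4.png .597,-.179,.079 .598,-.246,.004
```

```text
14.25 [ 0.5977 -0.2438  0.1784] [-1.2 -0.4 -1.4] 0.548
.597,-.179,.079 [285.4 109.4]
.598,-.246,.004 [286.8 185.6]
```

View pics/w4.png

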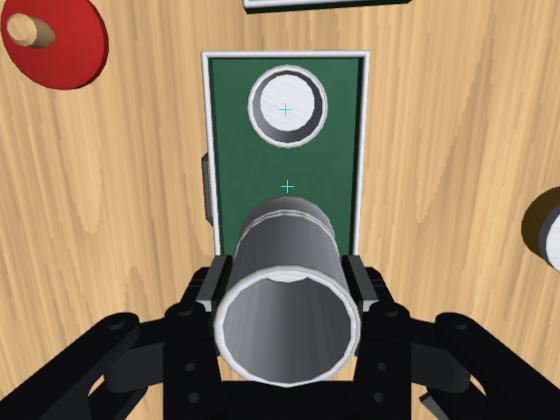

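The stock beaker's mouth is at (288,106) and the gap for the second beaker is clear, so I'll lower it.

Emit:
servo_tool --pt "-0.003 0 0.03 0" --pt "0 0 0.06 0" --pt "0 0 0.07 0" --pt "0 0 0.06 0" --pt "0 0 0.04 0" --pt "0 0 0.025 0" --pt "0 0 0.015 0" --pt "0 0 0.004 0" --pt "0 0 0 0" --pt "0 0 0 0"

```text
t: 15.3
tcp_pos: [0.5983, -0.2474, 0.0575]
eef_rot: [0.707, 0.707, 0.0, 0.001]
wrist_force: [-0.3, -0.3, -0.6]
opening: 0.548
grasp_force: 61.7
```

Emit:
servo_tool --pt "0 0 0.0025 0" --pt "0 0 0.002 0" --pt "0 0 0 0"

```text
t: 15.6
tcp_pos: [0.5981, -0.2474, 0.0555]
eef_rot: [0.707, 0.707, 0.0, 0.0]
wrist_force: [-0.9, -0.3, 4.5]
opening: 0.539
grasp_force: 62.0
```

Emit:
servo_tool --pt "0 0 0 0" --pt "0 0 0 0" --pt "0 0 0 0" --pt "0 0 0 0" --pt "0 0 0 0" --fingers 66

```text
t: 16.1
tcp_pos: [0.5979, -0.2472, 0.0548]
eef_rot: [0.707, 0.707, -0.0, -0.0]
wrist_force: [1.1, 0.4, 0.0]
opening: 0.774
grasp_force: 0.0
```

Emit:
servo_tool --pt "0 0 -0.02 0" --pt "0 0 -0.05 0" --pt "0 0 -0.08 0" --pt "0 0 -0.08 0" --pt "0 0 -0.08 0" --pt "0 0 -0.06 0" --pt "0.04 -0.025 0 0" --pt "0.08 -0.05 0 0" --pt "0.08 -0.05 0 0" --pt "0.08 -0.05 0 0" --pt "0.08 -0.05 0 0" --pt "0.08 -0.05 0 0" --pt "0.08 -0.045 0 0" --pt "0.05 -0.03 0 0" --pt "0 0 0 0" --pt "0 0 0 0" --fingers 60

```text
t: 17.7
tcp_pos: [0.4583, -0.0189, 0.2035]
eef_rot: [0.707, 0.707, 0.0, 0.001]
wrist_force: [-0.2, 0.2, 0.1]
opening: 0.699
grasp_force: 0.0
```

```bash
python3 look.py w5.png .459,-.019,.088 .459,-.019,0
```

```text
17.7 [ 0.4583 -0.0189  0.2035] [-0.2  0.2  0.1] 0.699
.459,-.019,.088 [287.1 204.2]
.459,-.019,0 [286.9 175. ]
```

View pics/w5.png

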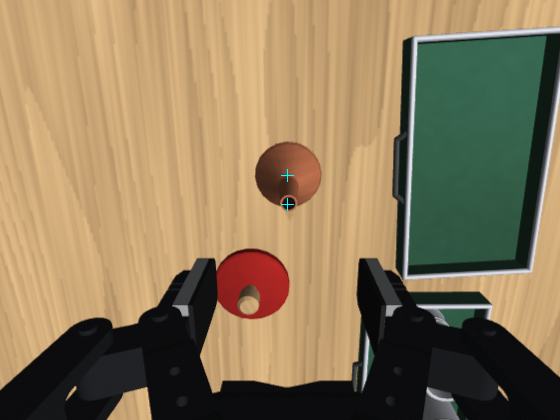

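The prediction falls on the spout tip (288,204). I'll grasp at TCP z = 0.068.

Emit:
servo_tool --pt "0 0.002 0.04 0" --pt "0 0 0.07 0" --pt "0 0 0.07 0" --pt "0 0 0.07 0" --pt "0 0 0.05 0" --pt "0 0 0.039 0" --pt "0 0 0 0" --pt "0 0 0 0"

```text
t: 18.55
tcp_pos: [0.4592, -0.0197, 0.0672]
eef_rot: [0.708, 0.707, -0.0, -0.0]
wrist_force: [0.5, 0.6, -1.0]
opening: 0.701
grasp_force: 0.0
```

Emit:
servo_tool --pt "0 0 0 0" --pt "0 0 0 0" --pt "0 0 0 0" --pt "0 0 0 0" --pt "0 0 0 0" --pt "0 0 0 0" --pt "0 0 0 0" --pt "0 0 0 0" --fingers 3

```text
t: 19.35
tcp_pos: [0.4595, -0.0193, 0.0679]
eef_rot: [0.708, 0.707, 0.0, 0.001]
wrist_force: [0.6, -0.8, 7.2]
opening: 0.138
grasp_force: 59.1
```

Emit:
servo_tool --pt "0 0 -0.02 0" --pt "0 0 -0.05 0" --pt "0 0 -0.08 0" --pt "0 0 -0.08 0" --pt "0 0 -0.08 0" --pt "0 0 0 0"

```text
t: 19.95
tcp_pos: [0.4601, -0.0191, 0.195]
eef_rot: [0.708, 0.707, 0.002, 0.002]
wrist_force: [0.9, 1.0, -0.9]
opening: 0.138
grasp_force: 58.8
```

Emit:
servo_tool --pt "0.04 0.02 0 0" --pt "0.08 0.05 0 0" --pt "0.08 0.05 0 0" --pt "0.08 0.05 0 0" --pt "0.08 0.05 0 0" --pt "0.08 0.05 0 0" --pt "0.08 0.04 0 0" --pt "0.048 0.024 0 0" --pt "0 0 0 0" --pt "0 0 0 0" --pt "0 0 0 0"

```text
t: 21.05
tcp_pos: [0.592, 0.2066, 0.1908]
eef_rot: [0.708, 0.706, -0.001, 0.0]
wrist_force: [-0.4, -1.2, -0.5]
opening: 0.138
grasp_force: 58.8
```

```bash
python3 look.py w6.png .610,.310,.092 .593,.208,.004
```

```text
21.05 [0.592  0.2066 0.1908] [-0.4 -1.2 -0.5] 0.138
.610,.310,.092 [318.   38.5]
.593,.208,.004 [287.7 177.5]
```

View pics/w6.png

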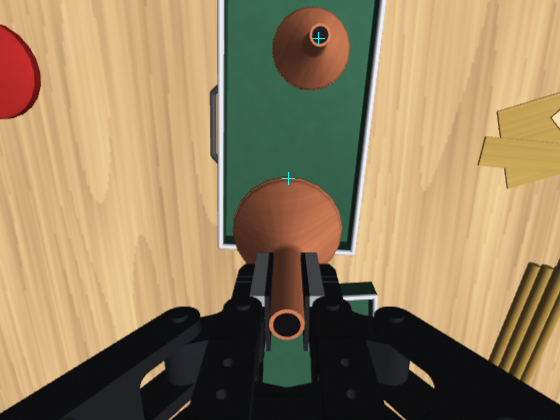

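The funnel hangs upright and the tray floor below it (around (288,178)) is clear. I'll lower it.

Emit:
servo_tool --pt "0.002 0.003 0.03 0" --pt "0 0 0.06 0" --pt "0 0 0.07 0" --pt "0 0 0.06 0" --pt "0 0 0.04 0" --pt "0 0 0.02 0" --pt "0 0 0.01 0" --pt "0 0 0.003 0" --pt "0 0 0 0" --pt "0 0 0 0"

```text
t: 22.1
tcp_pos: [0.5943, 0.209, 0.0749]
eef_rot: [0.707, 0.707, 0.001, 0.0]
wrist_force: [-0.1, 0.4, -0.4]
opening: 0.135
grasp_force: 58.8
```

Emit:
servo_tool --pt "0 0 0.0025 0" --pt "0 0 0.002 0" --pt "0 0 0 0"

```text
t: 22.4
tcp_pos: [0.5939, 0.2088, 0.0723]
eef_rot: [0.707, 0.707, 0.0, 0.0]
wrist_force: [-0.4, -0.2, -1.1]
opening: 0.138
grasp_force: 58.8
```

Emit:
servo_tool --pt "0 0 0.0015 0" --pt "0 0 0.001 0" --pt "0 0 0 0"

```text
t: 22.7
tcp_pos: [0.5941, 0.2088, 0.072]
eef_rot: [0.707, 0.707, 0.0, 0.0]
wrist_force: [-1.2, -0.5, 6.4]
opening: 0.137
grasp_force: 59.8
```

Emit:
servo_tool --pt "0 0 0 0" --pt "0 0 0 0" --pt "0 0 0 0" --pt "0 0 0 0" --pt "0 0 0 0" --fingers 45

```text
t: 23.2
tcp_pos: [0.5938, 0.2088, 0.0712]
eef_rot: [0.707, 0.707, -0.0, -0.0]
wrist_force: [0.4, -0.3, -0.9]
opening: 0.528
grasp_force: 0.0
```

Emit:
servo_tool --pt "0 0 -0.02 0" --pt "0 0 -0.05 0" --pt "0 0 -0.08 0" --pt "0 0 -0.08 0" --pt "0 0 -0.06 0" --pt "0 0 -0.03 0" --pt "0.015 -0.04 0 0" --pt "0.03 -0.08 0 0" --pt "0.03 -0.08 0 0" --pt "0.03 -0.08 0 0" --pt "0.03 -0.08 0 0" --pt "0.03 -0.08 0 0" --pt "0.03 -0.08 0 0" --pt "0.02 -0.05 0 0" --pt "0 -0.035 0 0" --pt "0 0 0 0" --pt "0 0 0 0" --fingers 60

```text
t: 24.9
tcp_pos: [0.3522, 0.2945, 0.1989]
eef_rot: [0.707, 0.707, -0.0, 0.0]
wrist_force: [0.4, 0.4, 0.2]
opening: 0.702
grasp_force: 0.0
```

```bash
python3 look.py w7.png .352,.295,.044 .352,.295,0.006
```

```text
24.9 [0.3522 0.2945 0.1989] [0.4 0.4 0.2] 0.702
.352,.295,.044 [286.1 188.3]
.352,.295,0.006 [286.2 177. ]
```

View pics/w7.png

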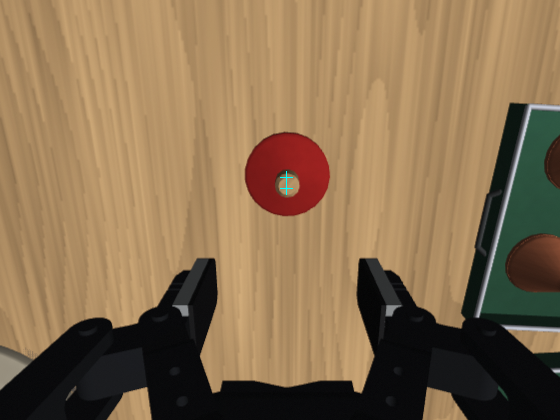

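The knob is at (287,184), about 2.5 mm further +y than predicted, so I'll correct for that and grasp at z = 0.042.

Emit:
servo_tool --pt "0.006 0.002 0.04 0" --pt "0 0 0.07 0" --pt "0 0 0.07 0" --pt "0 0 0.07 0" --pt "0 0 0.07 0" --pt "0 0 0.05 0" --pt "0 0 0.022 0" --pt "0 0 0 0" --pt "0 0 0 0"

```text
t: 25.85
tcp_pos: [0.3533, 0.2974, 0.0428]
eef_rot: [0.708, 0.707, 0.0, 0.0]
wrist_force: [1.2, -0.0, 0.4]
opening: 0.702
grasp_force: 0.0
```

Emit:
servo_tool --pt "0 0 0 0" --pt "0 0 0 0" --pt "0 0 0 0" --pt "0 0 0 0" --pt "0 0 0 0" --pt "0 0 0 0" --pt "0 0 0 0" --pt "0 0 0 0" --fingers 8

```text
t: 26.65
tcp_pos: [0.3532, 0.2975, 0.0434]
eef_rot: [0.708, 0.707, 0.001, 0.0]
wrist_force: [-0.2, 0.1, 9.3]
opening: 0.209
grasp_force: 58.3
```

Emit:
servo_tool --pt "0 0 -0.02 0" --pt "0 0 -0.05 0" --pt "0 0 -0.08 0" --pt "0 0 -0.08 0" --pt "0 0 -0.08 0" --pt "0 0 0 0"

```text
t: 27.25
tcp_pos: [0.3538, 0.2981, 0.1703]
eef_rot: [0.708, 0.707, 0.003, 0.0]
wrist_force: [0.1, -0.4, -1.4]
opening: 0.208
grasp_force: 59.0
```

Emit:
servo_tool --pt "-0.04 0.04 0 0" --pt "-0.08 0.08 0 0" --pt "-0.08 0.08 0 0" --pt "-0.08 0.08 0 0" --pt "-0.08 0.08 0 0" --pt "-0.08 0.08 0 0" --pt "-0.08 0.08 0 0" --pt "-0.08 0.08 0 0" --pt "-0.044 0.054 0 0" --pt "0 0 0 0" --pt "0 0 0 0" --pt "0 0 0 0"

```text
t: 28.45
tcp_pos: [0.613, 0.0406, 0.1662]
eef_rot: [0.707, 0.707, -0.0, -0.0]
wrist_force: [0.1, 0.6, -1.3]
opening: 0.205
grasp_force: 59.0
```

```bash
python3 look.py w8.png .615,.040,.012 .621,-.052,.012 .6177,.1027,.024 .5587,.0946,.024 .6705,.1026,.024
```

```text
28.45 [0.613  0.0406 0.1662] [ 0.1  0.6 -1.3] 0.205
.615,.040,.012 [289.1 190. ]
.621,-.052,.012 [295.7 291.6]
.6177,.1027,.024 [293.2 109.8]
.5587,.0946,.024 [211.2 121.3]
.6705,.1026,.024 [367.2 110. ]
```

View pics/w8.png

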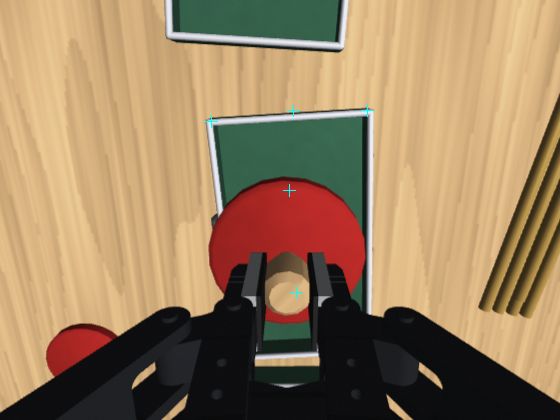

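The tray corners at (210,121) and (370,113) match the estimate, so I'll lower the lid.

Emit:
servo_tool --pt "0 0.005 0.03 0" --pt "0 0 0.06 0" --pt "0 0 0.07 0" --pt "0 0 0.06 0" --pt "0 0 0.04 0" --pt "0 0 0.02 0" --pt "0 0 0.01 0" --pt "0 0 0.003 0" --pt "0 0 0 0" --pt "0 0 0 0"

```text
t: 29.5
tcp_pos: [0.6166, 0.0396, 0.0501]
eef_rot: [0.707, 0.707, 0.0, 0.0]
wrist_force: [0.2, -0.6, -1.1]
opening: 0.208
grasp_force: 59.0
```

Emit:
servo_tool --pt "0 0 0.0025 0" --pt "0 0 0.002 0" --pt "0 0 0 0"

```text
t: 29.8
tcp_pos: [0.6161, 0.0395, 0.0475]
eef_rot: [0.707, 0.707, 0.0, 0.0]
wrist_force: [0.4, -0.6, -0.3]
opening: 0.204
grasp_force: 59.1
```

Emit:
servo_tool --pt "0 0 0.0015 0" --pt "0 0 0 0"

```text
t: 30.0
tcp_pos: [0.6162, 0.0395, 0.0475]
eef_rot: [0.707, 0.707, -0.0, 0.0]
wrist_force: [-1.5, -1.0, 6.1]
opening: 0.207
grasp_force: 59.8
```

Emit:
servo_tool --pt "0 0 0 0" --pt "0 0 0 0" --pt "0 0 0 0" --pt "0 0 0 0" --pt "0 0 0 0" --fingers 45

```text
t: 30.5
tcp_pos: [0.6161, 0.0396, 0.0468]
eef_rot: [0.707, 0.707, -0.0, -0.0]
wrist_force: [-0.1, -0.6, -0.4]
opening: 0.525
grasp_force: 0.0
```

Emit:
servo_tool --pt "0 0 -0.02 0" --pt "0 0 -0.05 0" --pt "0 0 -0.08 0" --pt "0 0 -0.08 0" --pt "0 0 -0.08 0" --pt "0 0 -0.07 0" --pt "-0.036 -0.035 0 0" --pt "-0.07 -0.08 0 0" --pt "-0.07 -0.08 0 0" --pt "-0.07 -0.08 0 0" --pt "-0.07 -0.08 0 0" --pt "-0.07 -0.08 0 0" --pt "-0.04 -0.05 0 0" --pt "0 0 0 0" --pt "0 0 0 0" --fingers 60

```text
t: 32.0
tcp_pos: [0.4222, -0.1309, 0.1995]
eef_rot: [0.708, 0.706, 0.0, 0.001]
wrist_force: [0.7, 0.8, -0.1]
opening: 0.7
grasp_force: 0.0
```

```bash
python3 look.py w9.png .422,-.131,.044 .422,-.131,0.006
```

```text
32.0 [ 0.4222 -0.1309  0.1995] [ 0.7  0.8 -0.1] 0.7
.422,-.131,.044 [285.9 188.8]
.422,-.131,0.006 [285.9 177.6]
```

View pics/w9.png

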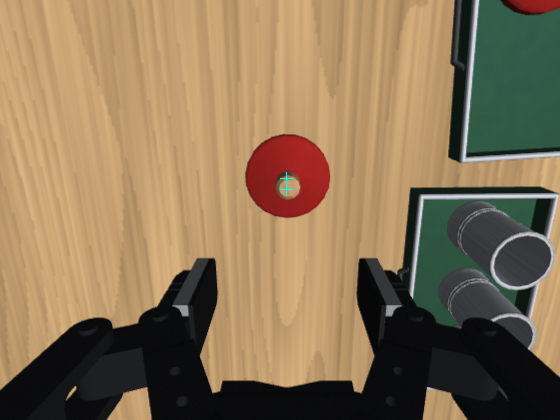

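The knob is at (288,186), about 1.5 mm off, so I'll correct and grasp.

Emit:
servo_tool --pt "0.004 0.003 0.04 0" --pt "0 0 0.07 0" --pt "0 0 0.07 0" --pt "0 0 0.07 0" --pt "0 0 0.07 0" --pt "0 0 0.05 0" --pt "0 0 0.024 0" --pt "0 0 0 0" --pt "0 0 0 0"

```text
t: 32.95
tcp_pos: [0.424, -0.1281, 0.0412]
eef_rot: [0.707, 0.707, 0.0, -0.0]
wrist_force: [-0.8, 0.0, 0.5]
opening: 0.699
grasp_force: 0.0
```

Emit:
servo_tool --pt "0 0 0 0" --pt "0 0 0 0" --pt "0 0 0 0" --pt "0 0 0 0" --pt "0 0 0 0" --pt "0 0 0 0" --pt "0 0 0 0" --pt "0 0 0 0" --fingers 8

```text
t: 33.75
tcp_pos: [0.4235, -0.1293, 0.042]
eef_rot: [0.708, 0.707, 0.0, 0.001]
wrist_force: [-0.8, 1.6, 7.6]
opening: 0.209
grasp_force: 58.3
```

Emit:
servo_tool --pt "0 0 -0.02 0" --pt "0 0 -0.05 0" --pt "0 0 -0.08 0" --pt "0 0 -0.08 0" --pt "0 0 -0.08 0" --pt "0 0 0 0"

```text
t: 34.35
tcp_pos: [0.4243, -0.1298, 0.1686]
eef_rot: [0.708, 0.706, 0.001, 0.003]
wrist_force: [-0.2, -0.2, -1.4]
opening: 0.205
grasp_force: 58.9
```

Emit:
servo_tool --pt "0.015 0.04 0 0" --pt "0.03 0.08 0 0" --pt "0.03 0.08 0 0" --pt "0.03 0.08 0 0" --pt "0.03 0.08 0 0" --pt "0.03 0.08 0 0" --pt "0.029 0.052 0 0" --pt "0 0 0 0" --pt "0 0 0 0" --pt "0 0 0 0"

```text
t: 35.35
tcp_pos: [0.6192, -0.0517, 0.1642]
eef_rot: [0.707, 0.707, -0.001, -0.001]
wrist_force: [-1.7, -0.3, -1.4]
opening: 0.205
grasp_force: 58.9
```

Emit:
servo_tool --pt "0 0 0.03 0" --pt "0 0 0.06 0" --pt "0 0 0.07 0" --pt "0 0 0.06 0" --pt "0 0 0.03 0" --pt "0 0 0 0" --pt "0 0 0 0"

```text
t: 36.05
tcp_pos: [0.6201, -0.0516, 0.0656]
eef_rot: [0.707, 0.707, 0.0, 0.0]
wrist_force: [0.5, -1.1, -0.3]
opening: 0.202
grasp_force: 58.9
```

Emit:
servo_tool --pt "0 0 0.02 0" --pt "0 0 0.015 0" --pt "0 0 0.008 0" --pt "0 0 0 0" --pt "0 0 0 0"

```text
t: 36.55
tcp_pos: [0.6201, -0.0516, 0.0481]
eef_rot: [0.707, 0.707, -0.0, 0.0]
wrist_force: [0.4, 1.0, -1.9]
opening: 0.206
grasp_force: 58.9
```

Emit:
servo_tool --pt "0 0 0.0025 0" --pt "0 0 0.002 0" --pt "0 0 0 0"

```text
t: 36.85
tcp_pos: [0.6201, -0.0516, 0.0463]
eef_rot: [0.707, 0.707, 0.0, 0.0]
wrist_force: [-0.4, 0.2, -1.8]
opening: 0.208
grasp_force: 58.9
```

Emit:
servo_tool --pt "0 0 0.0015 0" --pt "0 0 0.001 0" --pt "0 0 0 0"

```text
t: 37.15
tcp_pos: [0.6201, -0.0516, 0.0461]
eef_rot: [0.707, 0.707, -0.0, 0.0]
wrist_force: [-2.3, -0.8, 8.6]
opening: 0.206
grasp_force: 59.9
```

The lid is down on the tray floor. I'll release, rise, and check everything from above.

Emit:
servo_tool --pt "0 0 0 0" --pt "0 0 0 0" --pt "0 0 0 0" --pt "0 0 0 0" --pt "0 0 0 0" --fingers 45

```text
t: 37.65
tcp_pos: [0.62, -0.0516, 0.0451]
eef_rot: [0.707, 0.707, -0.0, -0.0]
wrist_force: [-0.4, -0.7, -0.3]
opening: 0.529
grasp_force: 0.0
```

Emit:
servo_tool --pt "0 0 -0.02 0" --pt "0 0 -0.05 0" --pt "0 0 -0.08 0" --pt "0 0 -0.08 0" --pt "0 0 -0.08 0" --pt "0 0 -0.08 0" --pt "0 0 -0.08 0" --pt "0 0 -0.04 0" --pt "0 -0.06 0 0" --pt "0 -0.09 0 0" --pt "0 -0.09 0 0" --pt "0 -0.09 0 0" --pt "0 -0.05 0 0" --pt "0 0 0 0" --pt "0 0 0 0"

```text
t: 39.15
tcp_pos: [0.4684, -0.0517, 0.2495]
eef_rot: [0.708, 0.707, 0.0, 0.0]
wrist_force: [0.6, -0.3, -0.6]
opening: 0.525
grasp_force: 0.0
```

```bash
python3 - <<'E'
from h import *
im=arm.read_camera('top')['color']; sc=arm.read_camera('scene')['color']
a=cv2.resize(im[120:220,130:450],(800,250),interpolation=cv2.INTER_CUBIC)
b=cv2.resize(sc[100:400,60:420],(420,350)); c=np.zeros((600,800,3),np.uint8); c[:250]=a; c[250:,:420]=b; cv2.imwrite('pics/end.png',c)
E
```

```text
(no output)
```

View pics/end.png

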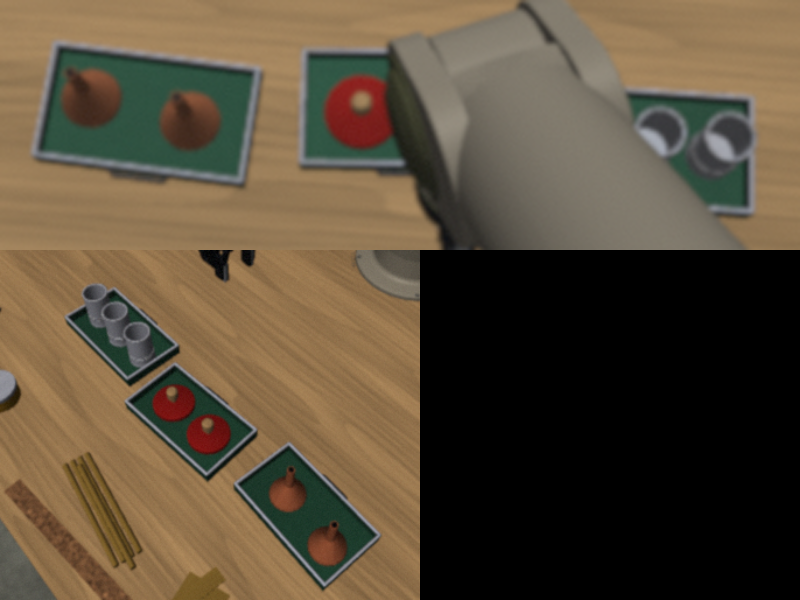

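The scene view (lower left) shows three beakers upright in their tray around (120,325), two lids flat around (190,420), and two funnels upright at (288,490) and (328,545). The gripper is clear of everything.

```bash
python3 -c "from rig import arm; print(arm.finish_job())"
```

```text
the job is handed in; nothing more can be done
None
```

I put all five pieces away in their trays, each upright on the tray floor. The stock beaker and funnel were left standing, and I handed the job in at about 39 s of the 120 s allowed.

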